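# Refit the sensor board in the bench controller

## Task

The controller's orange-gripped sensor board has been taken out and stands in the black board stand. Slide it down the two card guides of the controller's open front bay until it rests on the sprung connector, then swing both red ejector levers of that bay fully upright so that they press the board home and lock it, and let go. Leave the blue-gripped spare board in the stand and do not shove the tape roll about.

Things in the scene. Friction and masses are not known exactly. Their poses are not given: they have to be found in the camera images.
- sensor_board: the sensor board with the ORANGE grip: green circuit board, 100 wide (y), 3 thick (x), lowest 7 mm only 90 wide; origin mid contact edge, z up from there to the grip. Bare board up to z = 90, then an aluminium panel to z = 94, 34 (x) by 122 (y). 0.14 to 0.28 kg. Starts upright in an end slot of the stand; seen from above its x axis lies within 0.6 rad of the cage's, and it goes in that way round.
- board_grip (a point): middle of the orange grip, at z = 118 of the sensor board; the grip is 14 thick (x), 44 wide (y) and stands from z = 94 to 134, with a 20 by 52 foot up to z = 96
- board_pin_left (a point): steel cross pin, 7 mm thick, on the left (+y) ear of the board's panel, at y = 70, z = 92 of the board; the ears are 12 wide (x), and the lever's nose presses on this pin
- board_pin_right (a point): the same on the right: y = -70, z = 92 of the board
- spare_board: a board of the same shape with a BLUE grip, upright in the other end slot of the stand, 76 mm from the sensor board; which board stands in which end slot varies. It stays there.
- stand: black plastic board stand, fixed, 116 (x) by 128 (y), origin under its centre; base top at z = 12, on which the boards' contact edges stand; slotted cheeks up to z = 64; slots about 6 mm wide at x = -38, 0 and +38. Boards lift straight up out of it.
- tape_roll: brown roll of packing tape, 94 across, 48 high, lying loose on the table near the robot; origin under its centre
- cage: the controller's card cage, fixed: grey box, 124 by 124, top rails at z = 102, leaning 30 degrees towards the robot with its frame: z runs out of the bays along the guides (up and towards the robot), y left, x across the bays (away and up). Open bay at x = -38; lamp panel at x = 0, up to z = 107; at x = 38 a grey-gripped board, locked, fixed: grip top z = 146, its levers' tips y = +-83, z = 162.
- bay_mouth (a point): middle of the open bay's mouth: x = -38, y = 0, z = 102 of the cage; here the guides flare to 17 mm across x and 116 mm apart
- guide_left (a point): groove bottom of the left card guide where its flare ends: x = -38, y = 52.6, z = 84 of the cage. The black guides run from here straight down to z = 14 and are 5.5 mm wide across x
- guide_right (a point): the same for the right guide, y = -52.6: 105 mm between groove bottoms for a 100 mm board
- home (a point): where the sensor board's origin lies when it is fully home: x = -38, y = 0, z = 12 of the cage; its panel then lies on the rails
- connector (a joint): white sprung connector bar at the bottom of the open bay: 0 = up (top at z = 18 of the cage, 6 mm above home), 0.006 m = pressed home. About 4 N starts it moving, 7 N holds it home; an inserted board rests on it 6 mm short of home and is pushed up again unless locked.
- lever_left (a joint): red ejector lever at the left (+y) end of the open bay: 0 = shut (arm along cage z), grows swinging outward, open stop 0.72 rad. When shut its outer face lies 17.5 outward of the pivot, its tip 104 above. Its nose cams the board's pin down over about the last 0.4 rad. It stays where left; pushed at the tip it takes 1 N free, up to some 10 N when pressing; shut, it holds by itself.
- lever_left_tip (a point): top end of the left lever's arm (8 thick in y, 16 wide in x), 13 mm outward of and 103 mm above the pivot when shut
- pivot_left (a point): pivot of the left lever, axis along cage x: x = -38, y = +70, z = 57.5 of the cage
- lever_right (a joint): red ejector lever at the right (-y) end of the open bay: 0 = shut (arm along cage z), grows swinging outward, open stop 0.72 rad. When shut its outer face lies 17.5 outward of the pivot, its tip 104 above. Its nose cams the board's pin down over about the last 0.4 rad. It stays where left; pushed at the tip it takes 1 N free, up to some 10 N when pressing; shut, it holds by itself.
- lever_right_tip (a point): top end of the right lever's arm (8 thick in y, 16 wide in x), 13 mm outward of and 103 mm above the pivot when shut
- pivot_right (a point): pivot of the right lever, axis along cage x: x = -38, y = -70, z = 57.5 of the cage
Things that resemble listed ones, but are neither listed nor needed, are in the scene too. Leave any brown look-alike of the sensor_board alone.

How it is judged:
By the outcome, as a careful person would: the job done as asked, in the order asked, and still so for the second after the job is handed in, with the robot touching nothing.
It also fails if it takes over 64 s, if anything falls off the work surface, if the arm or the gripper's body presses on something with over 40 N, if the wrist force passes 120 N, or if a joint passes its speed limit or range.

## Robot

A 7-joint arm with a two-finger parallel gripper is mounted at the origin on a cart in front of the work surface, level with it; the furniture and walls round the work are solid. World frame = base frame: x ahead of the robot, y to its left, z up, the work surface at z = 0. Lengths are in m, angles in rad, forces in N, time in s.
With the tool pointing down it reaches from about 0.425 to 0.925 m from the base axis. Payload 6.8 kg.
Tool frame: the origin (TCP) lies on the front face of the gripper's body, between the roots of the fingers; the fingertips stand 73 mm ahead of it and the grasp point (between the pads) lies 54 mm ahead of it (env.nose_length is the distance from the TCP to the fingertips, in m); z points along the fingers, y is the line along which they close (so a half turn about z gives the same grasp; the last joint's range is limited). The gripper opens to 85 mm and grips with 20 to 120 N. Pads are 22 mm wide; open, the fingers measure 114 mm over their backs; the gripper's body (76 mm by 85 mm) begins 54 mm behind the grasp point. The pads swing forward as they close: fully open they stand 13 mm farther back than shut.
Start: joints at [-1.399, 0.477, 0.022, 1.555, -0.011, 1.109, -0.083], TCP at [0.186, 0.649, 0.304] pointing down, gripper open.
Joint ranges: [-2.96, 2.96], [-0.34, 2.1], [-1.41, 1.46], [0.24, 2.44], [-1.37, 4.51], [0.17, 1.92], [-2.96, 2.96]. Speed limits (rad/s): [2.39, 2.39, 3.14, 3.14, 3.14, 3.14, 3.14].

## Interface

Orientations are given as a unit quaternion [w, x, y, z].
In Python, from cell import env, kin, camera, calibration, job gives the robot as it stands. The module is installed in compiled form; this text tells all that it offers. Calls block until the motion is done:
- env.reach(position, orientation): joint-space move of the TCP to a pose.
- env.movel(position, velocity=0.15, rot=None, stop_force=None): straight line of the TCP; rot=None keeps the orientation; velocity is the mean speed in m/s. With stop_force (N) it stops when the force on the tool has changed by that much, and returns True; else False.
- env.goto_joints(angles): joint-space move.
- env.grip(opening, f_grip=None): finger opening in m; f_grip is the grip in N (None keeps the last); returns when the fingers have stopped.
- env.dwell(seconds).
- kin.inverse_kinematics(position, orientation): joint angles nearest the present ones, or None.
- env.get_state(): the state.
- camera(name): name is "scene" or "top" or "wrist"; returns (picture, depth): 480x640x3 uint8, blue, green, red; 480x640 float32, m along the optical axis (not along the pixel's ray), 0 where there is no reading.
- calibration(name): a dict with "fx", "fy", "cx", "cy" (pixels), "rvec" (rotation vector, rad) and "tvec" (3), from world to camera coordinates, as OpenCV has them. Camera axes: x right, y down, z forward; pixel columns grow to the right and rows downward; lengths in m; the calibration is good to about 2 mm. The wrist camera is an equidistant fisheye: a pixel r from the principal point sees the ray r / f radians off the axis. A picture is of the moment at which its call begins: read the wrist's pose just before it. calibration takes no time and is no camera call; for the wrist camera it gives the pose at the moment of the call.
A pose or a line that the arm cannot do raises env.PlanningError and nothing moves.
- job.job_done(): hands the job in; it is judged then, once.
The state is a dict: "time": time; "qpos": joint angles; "joint_velocities": joint speeds; "joint_torque": joint torques, N m; "tcp_pos": TCP position; "orientation": TCP orientation; "force": force on the tool from outside, world axes, zero at the start; "torque": the same for the moment, N m; "opening": finger opening in m; "gripper_force": force on a finger pad.
Only numpy, scipy, OpenCV 4.12 (cv2) and the standard library are available. Lean on these libraries where they do the work, as an engineer would, in place of code of your own. Each camera call takes 0.05 s, during which the arm holds its last target. There are 200 camera calls.

## Working session

There is one attempt and no reset: what is moved stays moved. The work goes in short steps, each a Python script; the robot and the scene stay as the last script left them, time stands still between calls to the robot, and variables do not carry over. Pictures are saved under pics/ and viewed, at most 10 in all, crops included, and the job is handed in when it is done.

```bash
mkdir -p pics; ls
python3 - <<'E'
from cell import env,kin,camera,calibration
import cv2,numpy as np
for n in("scene","top"):
    p,d=camera(n); cv2.imwrite(f"pics/{n}0.png",p); np.save(f"{n}0.npy",d)
    c=calibration(n);R=cv2.Rodrigues(np.array(c["rvec"]))[0]
    print(n,{k:np.round(c[k],3).tolist() for k in c}, "cam at",(-R.T@np.ravel(c["tvec"])).round(3))
s=env.get_state();print(s["time"],s["tcp_pos"],s["orientation"],s["opening"])
E
```

```text
pics
scene {'fx': 613.542, 'fy': 613.542, 'cx': 320.057, 'cy': 236.698, 'rvec': [1.803, -0.929, 0.647], 'tvec': [-0.185, 0.309, 1.067]} cam at [-0.616 -0.629  0.703]
top {'fx': 511.228, 'fy': 511.228, 'cx': 305.059, 'cy': 236.084, 'rvec': [2.103, -2.152, 0.141], 'tvec': [0.152, 0.51, 1.277]} cam at [0.306 0.11  1.344]
0.1 [0.18629734 0.64833996 0.30301668] [-5.28391976e-05  1.39426967e-01  9.90231994e-01 -8.46433678e-04] 0.08552823976761444
```

View pics/scene0.png

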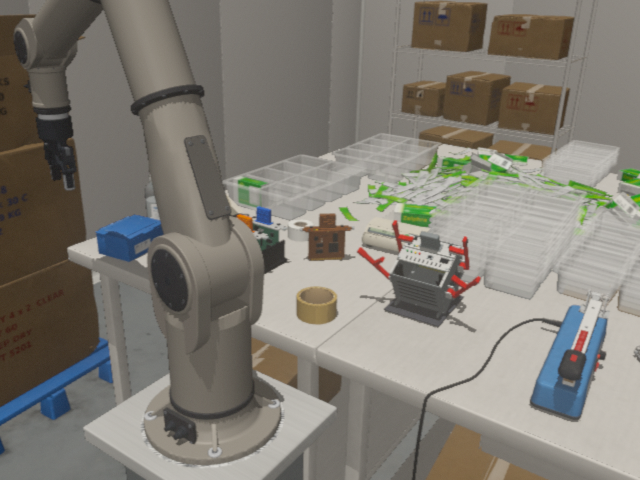

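View pics/top0.png

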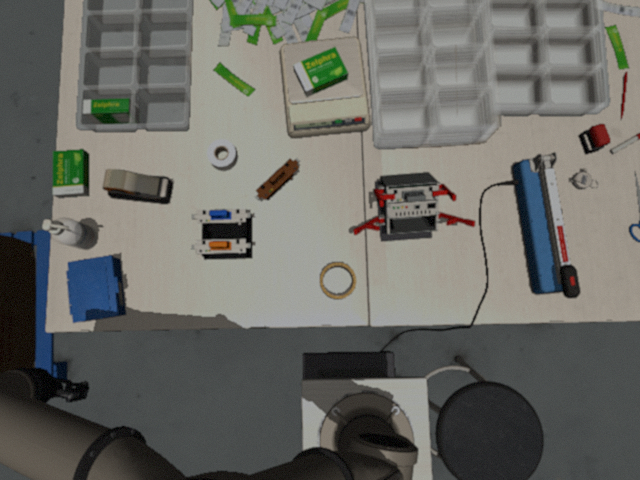

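The top view shows the stand at about (227,232), with the orange-gripped board nearest the robot at (220,245) and the blue spare at (218,214). The cage is at (410,205), its open bay's lever tips at (357,231) and (474,222), and the tape roll at (338,280). The brown board look-alike at (277,180) isn't in the stand and has no orange grip. The orange grip in the stand fits the description, so I'll confirm it from the wrist camera.

```bash
cat > h.py <<'E'
from cell import env,kin,camera,calibration,job
import cv2,numpy as np
from scipy.spatial.transform import Rotation as Rn
def cal(n):
    c=calibration(n); c=dict(c); c["R"]=cv2.Rodrigues(np.array(c["rvec"],float))[0]; c["t"]=np.ravel(c["tvec"]); return c
def ray(c,px,fish):
    px=np.atleast_2d(np.asarray(px,float)); m=np.c_[(px[:,0]-c["cx"])/c["fx"],(px[:,1]-c["cy"])/c["fy"]]
    if fish:
        r=np.linalg.norm(m,axis=1,keepdims=True)+1e-12; d=np.c_[m/r*np.sin(r),np.cos(r)]
    else: d=np.c_[m,np.ones(len(m))]
    return -c["R"].T@c["t"], d@c["R"]
def on_plane(c,px,z,fish=False):
    o,d=ray(c,px,fish); return o+d*((z-o[2])/d[:,2])[:,None]
def proj(c,P,fish=False):
    q=np.atleast_2d(P)@c["R"].T+c["t"]
    if not fish: return np.c_[c["fx"]*q[:,0]/q[:,2]+c["cx"],c["fy"]*q[:,1]/q[:,2]+c["cy"]]
    r=np.linalg.norm(q[:,:2],axis=1); th=np.arctan2(r,q[:,2]); k=th/(r+1e-12)
    return np.c_[c["fx"]*q[:,0]*k+c["cx"],c["fy"]*q[:,1]*k+c["cy"]]
def triang(rays):  # list of (o,d) one ray each
    A=np.zeros((3,3));b=np.zeros(3)
    for o,d in rays:
        d=d/np.linalg.norm(d);M=np.eye(3)-np.outer(d,d);A+=M;b+=M@o
    return np.linalg.solve(A,b)
def quat(R): q=Rn.from_matrix(R).as_quat(); return np.r_[q[3],q[:3]]
def toolR(z,y):  # tool z axis and closing axis y
    z=np.array(z,float)/np.linalg.norm(z); y=np.array(y,float); y-=z*(y@z); y/=np.linalg.norm(y)
    return np.c_[np.cross(y,z),y,z]
def mask(p,lo,hi): return cv2.inRange(cv2.cvtColor(p,cv2.COLOR_BGR2HSV),np.array(lo),np.array(hi))
def blobs(m,amin=30):
    cs,_=cv2.findContours(m,cv2.RETR_EXTERNAL,cv2.CHAIN_APPROX_NONE)
    return sorted([k for k in cs if cv2.contourArea(k)>amin],key=cv2.contourArea,reverse=True)
ORANGE=((8,170,110),(18,255,255)); BLUE=((108,150,60),(120,255,255)); RED=((0,170,80),(4,255,255))
def st(): s=env.get_state(); return round(s["time"],2),np.round(s["tcp_pos"],4),np.round(s["force"],1),round(s["opening"],4)
E
python3 - <<'E'
from h import *
c=cal("top");p=cv2.imread("pics/top0.png");d=np.load("top0.npy")
for nm,col,z in(("or",ORANGE,.146),("bl",BLUE,.146),("red",RED,.15)):
    for k in blobs(mask(p,*col),25)[:6]:
        r=cv2.minAreaRect(k);print(nm,np.round(r[0],1),np.round(r[1],1),round(r[2]),cv2.contourArea(k),on_plane(c,r[0],z).round(3), on_plane(c,r[0],0).round(3))
print(on_plane(c,[[227,232],[338,262]],0).round(3),on_plane(c,[[410,205]],.1).round(3))
w=calibration("wrist");print(w)
cv2.imwrite("pics/c1.png",cv2.resize(p[150:270,180:500],None,fx=2.5,fy=2.5,interpolation=cv2.INTER_CUBIC))
# view pose, camera check
for P in ([.50,.36,.42],[.5,-.1,.45],[.45,-.1,.45]):
    print(P,kin.inverse_kinematics(P,quat(toolR([0,0,-1],[0,1,0]))),kin.inverse_kinematics(P,quat(toolR([0,0,-1],[1,0,0]))))
E
```

```text
or [218. 244.] [ 4. 16.] 90 63.0 [[0.483 0.345 0.146]] [[0.504 0.374 0.   ]]
bl [ 43.  323.5] [99. 16.] 90 758.5 [[0.305 0.756 0.146]] [[0.305 0.835 0.   ]]
bl [ 84.1 302. ] [47.7 27.9] 29 239.0 [[0.353 0.661 0.146]] [[0.358 0.728 0.   ]]
bl [111.6 291.1] [45.  15.9] 75 222.5 [[0.377 0.597 0.146]] [[0.385 0.656 0.   ]]
bl [ 42.6 253.4] [10.8 41.5] 3 191.0 [[0.47  0.767 0.146]] [[0.49  0.847 0.   ]]
bl [218.6 214.4] [ 7.9 17.1] 86 97.0 [[0.555 0.344 0.146]] [[0.585 0.373 0.   ]]
bl [ 86.3 277. ] [14.8 15.9] 60 58.0 [[0.411 0.658 0.146]] [[0.424 0.725 0.   ]]
red [601.3 134.4] [19.3 10.4] 72 172.5 [[ 0.726 -0.58   0.15 ]] [[ 0.778 -0.667  0.   ]]
red [369.3 227.1] [11.2 31.8] 63 114.0 [[ 0.514 -0.015  0.15 ]] [[ 0.54  -0.031  0.   ]]
red [455.8 220.9] [35.4  7.8] 13 102.0 [[ 0.523 -0.219  0.15 ]] [[ 0.551 -0.26   0.   ]]
red [385.4 196. ] [17.7 15.8] 76 84.5 [[ 0.588 -0.056  0.15 ]] [[ 0.623 -0.077  0.   ]]
red [561.3 238.3] [23.3  3.2] 80 43.0 [[ 0.476 -0.46   0.15 ]] [[ 0.497 -0.532  0.   ]]
red [440.  192.3] [ 3.7 14.7] 79 40.5 [[ 0.593 -0.186  0.15 ]] [[ 0.63  -0.223  0.   ]]
[[0.5
[... 156 characters left out ...]
7906324833, 'rvec': array([-2.29457212, -1.72819728, -0.27865555]), 'tvec': array([-0.67470043, -0.0399912 ,  0.37817615])}
[0.5, 0.36, 0.42] [-0.81486515  0.29603732  0.11630914  1.55983535 -0.03526467  1.28777317
  0.87707525] [-1.05492387  0.30858427  0.4324161   1.57649969 -0.13301736  1.28576782
 -0.60302202]
[0.5, -0.1, 0.45] [-0.79977752  0.0934199   0.96560099  1.78499217 -0.07961041  1.30415446
  1.75559176] [-0.88915753  0.10561512  1.07389342  1.78778388 -0.09620405  1.30449547
  0.20778122]
[0.45, -0.1, 0.45] [-0.90524185 -0.08806171  0.95233398  1.87962906  0.07415896  1.31378546
  1.59717035] [-1.0340114  -0.1206343   1.05715584  1.88242418  0.10840816  1.32007993
 -0.00697806]
```

View pics/c1.png

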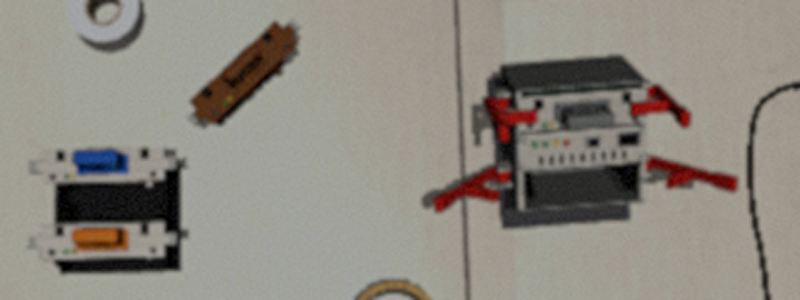

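Confirmed: the orange-gripped board is in the near slot of the stand (crop (100,237)), and the blue spare is in the far slot (100,160). The brown piece at (245,72) is the look-alike, which I'll leave alone. Next, close views from the wrist camera.

Run:
```python
from h import *
import pickle
T=[]
c=cal("wrist");s=env.get_state();q=s["orientation"];R=Rn.from_quat([*q[1:],q[0]]).as_matrix()
print("cam in tool",(R.T@(-c["R"].T@c["t"]-s["tcp_pos"])).round(3),"axis",(R.T@c["R"][2]).round(3))
def view(n,P,z,y):
    env.reach(P,quat(toolR(z,y))); c=cal("wrist"); p,d=camera("wrist"); cv2.imwrite(f"pics/{n}.png",p); pickle.dump((c,p,d),open(n+".pkl","wb")); print(n,st(), (-c["R"].T@c["t"]).round(3))
view("w1",[.50,.345,.36],[0,0,-1],[1,0,0])
v=[.5,0,-.866]; print([kin.inverse_kinematics(P,quat(toolR(v,[.866,0,.5]))) is not None for P in([.42,-.12,.33],[.40,-.12,.36],[.455,-.12,.265])])
view("w2",[.42,-.12,.33],v,[.866,0,.5])
```

```text
cam in tool [ 0.081  0.    -0.068] axis [-0.315  0.001  0.949]
w1 (1.77, array([0.4989, 0.3469, 0.3596]), array([-0.1, -0.2,  0.8]), 0.0851) [0.499 0.428 0.428]
[True, True, True]
w2 (3.52, array([ 0.4209, -0.1193,  0.3305]), array([-0.3, -0.4,  0.8]), 0.0853) [ 0.386 -0.038  0.389]
```

View pics/w1.png

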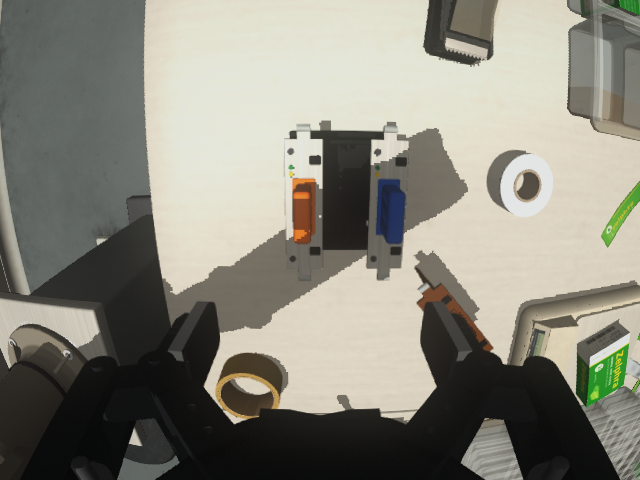

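View pics/w2.png

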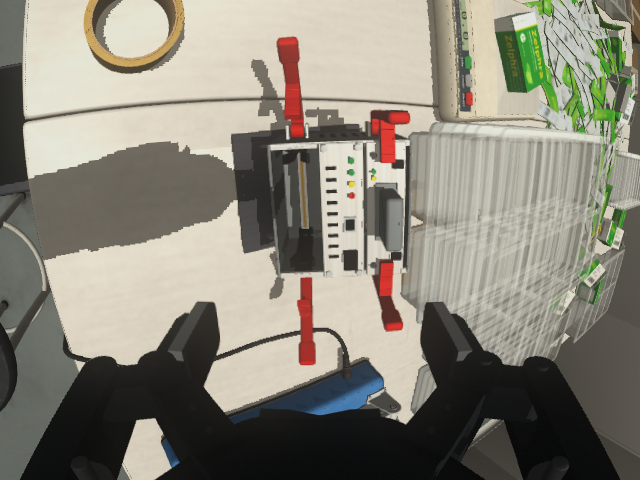

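w1 shows the orange grip at (303,210), the blue grip at (391,211), their panels, and the tape at (248,385). w2 shows the cage with the open bay at (300,205), its open lever tips at (288,42) and (307,360), and the locked grey board at (390,215). I'll combine these with depth.

Run:
```python
from h import *
import pickle
def cloud(n):
    c,p,d=pickle.load(open(n+".pkl","rb")); v,u=np.mgrid[:480,:640]; o,r=ray(c,np.c_[u.ravel(),v.ravel()],True)
    zc=r@c["R"][2]; X=o+r*(d.ravel()/zc)[:,None]; X=X.reshape(480,640,3); X[d==0]=np.nan; return c,p,X
c,p,X=cloud("w1")
for nm,col in(("orange",ORANGE),("blue",((108,120,30),(125,255,255)))):
    m=mask(p,*col)>0; m[:100]=0;m[300:]=0;m[:,:270]=0;m[:,430:]=0
    Q=X[m]; z=Q[:,2]; print(nm,len(Q),"z pct",np.nanpercentile(z,[5,50,90,97,100]).round(4))
    t=Q[z>np.nanpercentile(z,97)-.004]; r=cv2.minAreaRect((t[:,:2]*1000).astype(np.float32)); print(" top rect mm",np.round(r[0],1),np.round(r[1],1),round(r[2],1),"med",np.median(t,0).round(4))
# panels: z ~ .106
sel=(abs(X[...,2]-.106)<.004); sel[:100]=0;sel[300:]=0;sel[:,:270]=0;sel[:,430:]=0
for k in blobs((sel*255).astype(np.uint8),200):
    mm=np.zeros((480,640),np.uint8);cv2.drawContours(mm,[k],-1,255,-1);Q=X[(mm>0)&sel];r=cv2.minAreaRect((Q[:,:2]*1000).astype(np.float32)); print("panel",np.round(r[0],1),np.round(r[1],1),round(r[2],1),Q[:,2].mean().round(4))
print("table z",np.nanmedian(X[60:110,200:400,2]))
c,p,X=cloud("w2")
m=mask(p,(0,150,60),(6,255,255)); m[:,:250]=0;m[:,420:]=0
for k in blobs(m,150):
    mm=np.zeros((480,640),np.uint8);cv2.drawContours(mm,[k],-1,255,-1);Q=X[(mm>0)&(m>0)];print("red",cv2.boundingRect(k),"ymin/max ends",[np.median(Q[abs(Q[:,1]-e)<.006],0).round(4) for e in np.nanpercentile(Q[:,1],[1,99])])
for u,v in((275,150),(280,270),(330,145),(345,270),(340,215),(360,215),(392,210),(402,215),(305,190),(303,220),(400,145),(400,270)): print((u,v),np.nanmedian(X[v-1:v+2,u-1:u+2].reshape(-1,3),0).round(4))
cr=p[30:370,255:425].transpose(1,0,2); cv2.imwrite("pics/c2.png",cv2.resize(cr,None,fx=2.35,fy=3,interpolation=cv2.INTER_CUBIC))
```

```text
orange 977 z pct [0.1059 0.1437 0.1448 0.1453 0.1458]
 top rect mm [483.8 347.8] [41.7 12.6] 90.0 med [0.4845 0.3474 0.144 ]
blue 1214 z pct [0.1056 0.1432 0.1447 0.1452 0.1463]
 top rect mm [559.5 348.2] [42.8 12.7] 90.0 med [0.5592 0.3489 0.144 ]
panel [483.4 347.6] [144.2  34. ] 89.6 0.1046
panel [560.1 346.9] [ 35.  146.7] 0.4 0.1046
table z -0.001642589819677076
red (278, 37, 26, 101) ymin/max ends [array([ 0.5431, -0.0549,  0.0755]), array([0.5055, 0.0183, 0.1345])]
red (298, 278, 17, 87) ymin/max ends [array([ 0.5173, -0.2587,  0.1382]), array([ 0.5259, -0.2056,  0.1209])]
red (372, 112, 38, 51) ymin/max ends [array([ 0.583 , -0.0726,  0.1585]), array([ 0.5589, -0.0378,  0.1976])]
red (379, 263, 14, 34) ymin/max ends [array([ 0.5904, -0.1962,  0.1567]), array([ 0.588 , -0.1678,  0.1586])]
(275, 150) [ 0.5205 -0.0705  0.0726]
(280, 270) [ 0.5128 -0.1792  0.0958]
(330, 145) [ 0.5478 -0.063   0.1266]
(345, 270) [ 0.5613 -0.1753  0.1331]
(340, 215) [ 0.5563 -0.1235  0.1299]
(360, 215) [ 0.5715 -0.1232  0.1389]
(392, 210) [ 0.5685 -0.1083  0.1836]
(402, 215) [ 0.576  -0.1124  0.1869]
(305, 190) [ 0.5713 -0.1192  0.037 ]
(303, 220) [ 0.5695 -0.1539  0.0353]
(400, 145) [ 0.5987 -0.0618  0.1558]
(400, 270) [ 0.6069 -0.1767  0.1569]
```

View pics/c2.png

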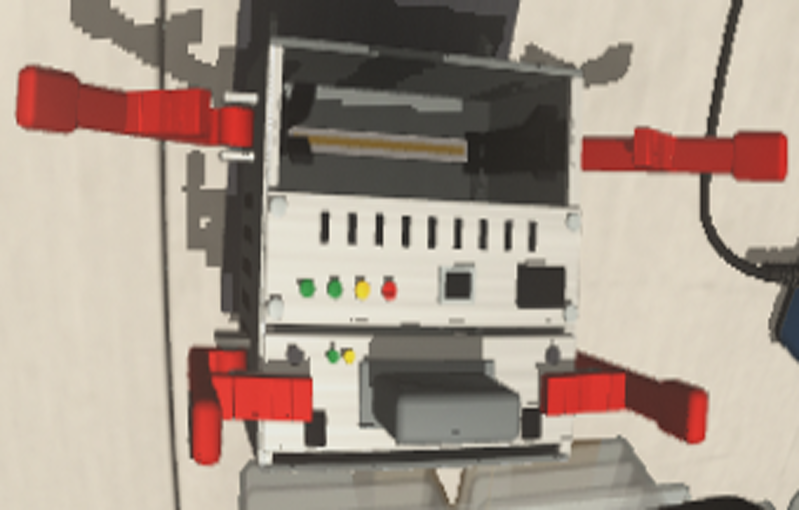

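c2 shows the cage from above: the open bay with its guides and connector bar at (385,145), the lamp panel at (420,255), and the locked board at (420,390). Red tips are at (45,98) and (765,155) for the open bay, and (205,430) and (690,415) for the locked one. Next I'll fit the cage frame from the panel faces.

Run:
```python
from h import *
import pickle
c,p,d=pickle.load(open("w2.pkl","rb")); v,u=np.mgrid[:480,:640]; o,r=ray(c,np.c_[u.ravel(),v.ravel()],True)
X=(o+r*(d.ravel()/(r@c["R"][2]))[:,None]).reshape(480,640,3); X[d==0]=np.nan
hsv=cv2.cvtColor(p,cv2.COLOR_BGR2HSV)
reg=np.zeros((480,640),bool); reg[145:270,328:368]=1
Q=X[reg&(hsv[...,1]<60)&(hsv[...,2]>120)]; Q=Q[~np.isnan(Q).any(1)]
for _ in range(5):
    m=np.median(Q,0) if _==0 else Q.mean(0); n=np.linalg.svd(Q-Q.mean(0),full_matrices=False)[2][2]; n*=np.sign(n[2]); e=(Q-Q.mean(0))@n; Q=Q[abs(e)<max(.0015,2.5*e.std())] 
print("normal",n.round(4),"tilt",np.degrees(np.arccos(n[2])).round(2),"yaw",np.degrees(np.arctan2(-n[1],-n[0])).round(2),"res",e.std().round(5),len(Q),Q.mean(0).round(4))
# frame with yaw from rect, tilt 30
def frame(psi): 
    t=np.radians(30);Rz=Rn.from_euler("z",psi).as_matrix(); return Rz@np.array([[np.cos(t),0,-np.sin(t)],[0,1,0],[np.sin(t),0,np.cos(t)]])
psi=0
for it in range(3):
    F=frame(psi); L=(X-Q.mean(0))@F
    s=(abs(L[...,2])<.004)&(hsv[...,1]<60)&(hsv[...,2]>110)&(u>315)&(u<415)&(v>130)&(v<290)
    B=blobs((s*255).astype(np.uint8),200)
    for k in B[:2]:
        mm=np.zeros((480,640),np.uint8);cv2.drawContours(mm,[k],-1,255,-1);P=L[(mm>0)&s]
        rr=cv2.minAreaRect((P[:,:2]*1000).astype(np.float32)); a=rr[2] if rr[2]<45 else rr[2]-90
        print("psi",np.degrees(psi).round(2),"rect",np.round(rr[0],1),np.round(rr[1],1),round(a,2),"z",P[:,2].mean().round(4),"x",np.percentile(P[:,0],[.5,99.5]).round(4),"y",np.percentile(P[:,1],[.5,99.5]).round(4),cv2.boundingRect(k))
    psi+=np.radians(a)*1 if it<2 else 0
F=frame(psi); print("psi",np.degrees(psi))
m=mask(p,(0,150,60),(6,255,255)); m[:,:250]=0;m[:,420:]=0
for k in blobs(m,150):
    mm=np.zeros((480,640),np.uint8);cv2.drawContours(mm,[k],-1,255,-1);P=((X-Q.mean(0))@F)[(mm>0)&(m>0)];P=P[~np.isnan(P).any(1)]
    print("red xyz pct1,50,99 mm",(np.percentile(P,[1,50,99],axis=0)*1000).round(1).tolist())
```

```text
normal [-0.4994 -0.0273  0.8659] tilt 30.01 yaw 3.13 res 0.00067 3613 [ 0.5604 -0.1141  0.1326]
psi 0.0 rect [18.2 -5.9] [ 82.1 123.5] 2.87 z -0.0 x [-0.0231  0.056 ] y [-0.067   0.0554] (316, 139, 97, 138)
psi 2.87 rect [15.4 -7.5] [124.6  86.7] -0.85 z 0.0 x [-0.0217  0.0518] y [-0.0676  0.054 ] (316, 140, 97, 137)
psi 2.03 rect [17.7 -6.5] [ 81.8 123.6] 0.78 z -0.0 x [-0.0216  0.056 ] y [-0.0673  0.0542] (316, 139, 97, 138)
psi 2.025679588317871
red xyz pct1,50,99 mm [[-48.8, 56.8, -49.4], [-41.9, 102.4, 6.3], [-36.0, 137.2, 27.9]]
red xyz pct1,50,99 mm [[-45.5, -146.8, -45.9], [-38.9, -120.9, 7.9], [-32.2, -87.0, 30.0]]
red xyz pct1,50,99 mm [[26.7, 38.0, -43.8], [32.8, 62.5, 9.8], [39.9, 79.3, 57.1]]
red xyz pct1,50,99 mm [[29.8, -86.2, 4.2], [35.1, -69.0, 8.2], [41.0, -51.7, 10.7]]
```

Run:
```python
from h import *
import pickle
c,p,d=pickle.load(open("w2.pkl","rb")); v,u=np.mgrid[:480,:640]; o,r=ray(c,np.c_[u.ravel(),v.ravel()],True)
X=(o+r*(d.ravel()/(r@c["R"][2]))[:,None]).reshape(480,640,3); X[d==0]=np.nan
hsv=cv2.cvtColor(p,cv2.COLOR_BGR2HSV); t=np.radians(30)
F=Rn.from_euler("z",np.radians(3.1)).as_matrix()@np.array([[np.cos(t),0,-np.sin(t)],[0,1,0],[np.sin(t),0,np.cos(t)]])
C=np.array([.5604,-.1141,.1326])-F[:,2]*.107
L=(X-C)@F*1000
def rep(n,s):
    P=L[s];P=P[~np.isnan(P).any(1)];print(n,len(P),np.percentile(P,[1,50,99],axis=0).round(1).tolist())
red=(mask(p,(0,150,60),(6,255,255))>0)&(u>250)&(u<420)
y=L[...,1]+6
for sgn in(1,-1):
    rep(f"open lever {sgn} outer",red&(u<330)&(sgn*y>100)); rep(f"  tip",red&(u<330)&(sgn*y>132)); rep(f"locked {sgn}",red&(u>360)&(sgn*y>50)); rep(f"  lock tip",red&(u>360)&(sgn*y>50)&(L[...,2]>150))
box=(u>320)&(u<420)&(v>130)&(v<290)&~red
rep("grip",box&(abs(L[...,0]-36)<25)&(L[...,2]>125)); rep("grip top",box&(abs(L[...,0]-36)<25)&(L[...,2]>143))
rep("lamp+panel",box&(abs(L[...,2]-106)<4)&(hsv[...,2]>110))
rep("rails z>98",(u>255)&(u<330)&(v>130)&(v<290)&~red&(abs(L[...,2]-102)<4)&(L[...,0]<-25))
rep("connector",(u>290)&(u<318)&(v>150)&(v<235)&(abs(L[...,2]-17)<7)&(hsv[...,2]>120))
for vv in(170,200,225): print(vv,[(int(uu),*L[vv,uu].round(0).astype(int).tolist()) for uu in range(264,328,3) if not np.isnan(L[vv,uu]).any()])
```

```text
open lever 1 outer 912 [[-46.8, 94.5, 96.8], [-40.3, 120.6, 117.1], [-33.6, 138.5, 133.9]]
  tip 324 [[-47.2, 126.2, 123.4], [-40.3, 132.1, 130.8], [-33.4, 139.0, 134.4]]
locked 1 816 [[27.9, 44.2, 62.4], [33.8, 64.3, 116.1], [41.2, 79.3, 163.4]]
  lock tip 247 [[27.5, 71.1, 158.3], [34.3, 75.2, 161.9], [41.9, 79.3, 163.6]]
open lever -1 outer 635 [[-47.8, -146.3, 85.5], [-40.9, -131.5, 122.4], [-34.3, -107.2, 138.6]]
  tip 147 [[-47.9, -182.1, 51.1], [-41.1, -141.1, 136.2], [-34.4, -138.2, 139.2]]
locked -1 513 [[27.9, -93.0, 112.0], [34.1, -77.4, 116.3], [41.0, -56.2, 163.5]]
  lock tip 145 [[27.2, -93.4, 157.1], [34.5, -88.7, 161.9], [41.6, -85.7, 163.6]]
grip 1235 [[27.1, -27.7, 125.9], [32.8, -4.1, 146.2], [41.7, 14.5, 148.4]]
grip top 943 [[27.4, -27.7, 143.4], [34.2, -6.1, 146.6], [41.7, 14.1, 148.5]]
lamp+panel 7742 [[-21.1, -67.2, 102.5], [7.8, 5.2, 107.0], [57.8, 53.7, 109.6]]
rails z>98 1317 [[-65.3, -69.0, 98.2], [-56.1, 0.4, 102.6], [-25.9, 54.8, 104.5]]
connector 499 [[-45.3, -49.0, 17.2], [-41.4, -8.8, 19.1], [-37.1, 32.9, 21.0]]
170 [(264, -83, 17, 10), (267, -80, 17,
[... 610 characters left out ...]
4, -53, -21, 4), (297, -49, -21, 4), (300, -45, -17, 19), (303, -42, -17, 20), (306, -38, -17, 19), (309, -36, -21, 4), (312, -32, -21, 5), (315, -29, -22, 3), (318, -25, -22, 4), (321, -21, 5, 109), (324, -19, 5, 108), (327, -16, 5, 107)]
225 [(264, -89, -47, 11), (267, -85, -47, 10), (270, -82, -48, 8), (273, -65, -17, 102), (276, -62, -17, 104), (279, -62, -24, 83), (282, -62, -32, 57), (285, -63, -44, 23), (288, -62, -50, 4), (291, -58, -50, 4), (294, -55, -51, 3), (297, -51, -50, 5), (300, -48, -51, 4), (303, -43, -46, 19), (306, -40, -46, 19), (309, -37, -49, 12), (312, -34, -52, 2), (315, -30, -52, 4), (318, -27, -51, 6), (321, -23, -52, 3), (324, -20, -18, 107), (327, -17, -18, 107)]
```

The cage frame is consistent across features, all within about 1 mm: locked tips ±82, grip, connector and levers. Now I'll grasp, lift and approach the mouth.

```bash
cat >> h.py <<'E'
_t=np.radians(30)
F=Rn.from_euler("z",np.radians(3.1)).as_matrix()@np.array([[np.cos(_t),0,-np.sin(_t)],[0,1,0],[np.sin(_t),0,np.cos(_t)]])
C0=np.array([.5604,-.1141,.1326])-F[:,2]*.107+F@np.array([-.0033,-.0068,.0007])
def cg(x,y,z): return C0+F@(np.array([x,y,z])/1000)   # cage mm -> world
def incage(P): return (np.asarray(P)-C0)@F*1000
QC=quat(toolR(-F[:,2],F[:,0]))
E
python3 - <<'E'
from h import *
print("cage origin",C0.round(4),"approach",cg(-38,0,364).round(3),kin.inverse_kinematics(cg(-38,0,364),QC) is not None, [kin.inverse_kinematics(cg(-38,0,z),QC) is not None for z in (294,250,190)])
g=[.4837,.3477]; qd=quat(toolR([0,0,-1],[1,0,0]))
env.reach([*g,.28],qd); print(st())
print("hit",env.movel([*g,.186],velocity=.12,stop_force=12)); print(st())
env.grip(.0,60); print(st(),env.get_state()["gripper_force"])
f0=env.get_state()["force"]
print(env.movel([*g,.28],velocity=.08,stop_force=25),st())
env.movel([*g,.36]); print(st(),"dF",env.get_state()["force"]-f0, env.get_state()["torque"])
E
```

```text
cage origin [ 0.611  -0.1182  0.0389] approach [ 0.396 -0.13   0.335] True [True, True, True]
(5.25, array([0.4845, 0.3462, 0.2805]), array([ 1.1, -0.3, -0.1]), 0.0853)
hit False
(6.18, array([0.4841, 0.348 , 0.1868]), array([-0. , -0.2,  0.6]), 0.0855)
(6.83, array([0.4839, 0.3479, 0.1863]), array([-0.1,  1.1,  1.7]), 0.0135) 58.84341537952423
False (8.16, array([0.4834, 0.3475, 0.2793]), array([-0.3,  0.1, -2.7]), 0.0134)
(8.84, array([0.4833, 0.3474, 0.3589]), array([ 0.1, -0.8, -2.9]), 0.0131) dF [ 0.18414632 -1.85510225 -4.664327  ] [-0.05536644  0.01987542 -0.00349517]
```

Run:
```python
from h import *
env.movel(cg(-38,0,364),velocity=.25,rot=QC); print(st())
env.movel(cg(-38,0,174+112),velocity=.12,stop_force=15); env.dwell(.3); print(st(),incage(env.get_state()["tcp_pos"]).round(1))
p,d=camera("wrist"); import pickle; pickle.dump((cal("wrist"),p,d),open("w3.pkl","wb")); cv2.imwrite("pics/w3.png",p)
p,d=camera("scene"); cv2.imwrite("pics/s3.png",cv2.resize(p[170:330,340:500],None,fx=3.5,fy=3.5,interpolation=cv2.INTER_CUBIC))
```

```text
(10.93, array([ 0.3964, -0.1293,  0.3351]), array([-0.3, -0.2, -1.9]), 0.0134)
(12.04, array([ 0.4353, -0.1279,  0.2679]), array([ 0.1, -0.4, -1.9]), 0.0128) [-3.780e+01 -2.000e-01  2.863e+02]
```

View pics/s3.png

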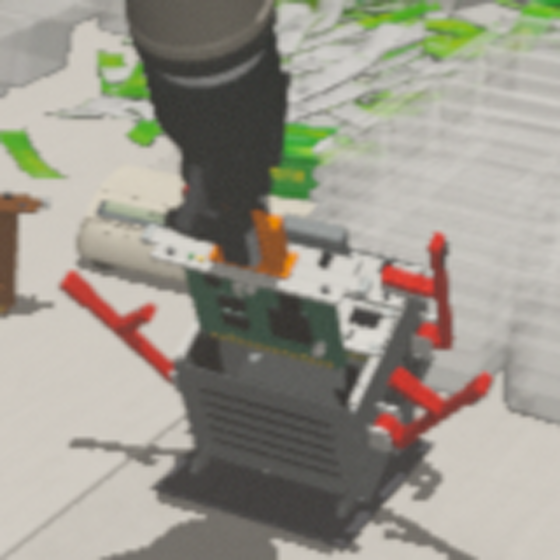

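The board is aligned at the bay mouth (contact edge about (270,350) in the crop), inside the flare and upright along the bay. I'll slide it in, stopping on force.

Run:
```python
from h import *
import pickle
c,p,d=pickle.load(open("w3.pkl","rb")); v,u=np.mgrid[:480,:640]; o,r=ray(c,np.c_[u.ravel(),v.ravel()],True)
L=incage((o+r*(d.ravel()/(r@c["R"][2]))[:,None])).reshape(480,640,3); h=cv2.cvtColor(p,cv2.COLOR_BGR2HSV)
s=(d>0)&(abs(L[...,2]-206)<5)&(h[...,1]<70)&(h[...,2]>110)&(abs(L[...,0]+38)<30); P=L[s]
print("panel",len(P),np.percentile(P,[1,50,99],axis=0).round(1).tolist())
for z,vel in((84,.05),(60,.05),(35,.05),(22,.03)):
    hit=env.movel(cg(-38,0,174+z),velocity=vel,stop_force=12); S=env.get_state(); print(z,hit,S["time"].round(2) if hasattr(S["time"],"round") else S["time"],incage(S["tcp_pos"]).round(1),"F cage",(S["force"]@F).round(1),"T",(S["torque"]@F).round(2))
    if hit: break
```

```text
panel 8593 [[-55.3, -69.5, 203.0], [-38.9, 40.5, 204.6], [-22.2, 71.3, 206.5]]
84 False 12.85 [-3.800e+01 -1.000e-01  2.581e+02] F cage [-1.2 -0.3 -2.7] T [ 0.    0.85 -0.02]
60 False 13.4833 [-37.9  -0.3 234.3] F cage [-1.3 -0.6 -2.3] T [0.03 0.89 0.  ]
35 False 14.2583 [-38.   -0.4 209.2] F cage [-1.4 -0.6 -2.2] T [-0.03  0.89  0.  ]Traceback (most recent call last):
  File "<stdin>", line 8, in <module>
cell.PlanningError: the arm cannot follow that straight line within its joint ranges
```

Run:
```python
from h import *
lo=np.array([-2.96,-.34,-1.41,.24,-1.37,.17,-2.96]);hi=np.array([2.96,2.1,1.46,2.44,4.51,1.92,2.96])
q=env.get_state()["qpos"];print(np.round(q,3))
for z in (209,207,205,203,201,199,196,192,188):
    k=kin.inverse_kinematics(cg(-38,0,z),QC); print(z,None if k is None else (np.round(k,3).tolist(), np.minimum(np.array(k)-lo,hi-np.array(k)).min().round(3)))
for dz,ax in ((3,0),(-3,0),(3,1),(-3,1)):
    Rr=Rn.from_rotvec(np.radians(dz)*F[:,ax]).as_matrix()@toolR(-F[:,2],F[:,0]); k=kin.inverse_kinematics(cg(-38,0,196),quat(Rr)); print(dz,ax,None if k is None else np.round(k,3))
```

```text
[-0.21   0.213  0.459  2.387 -1.364  0.232  1.568]
209 ([-0.209, 0.214, 0.458, 2.387, -1.364, 0.232, 1.568], np.float64(0.006))
207 ([-0.158, 0.215, 0.398, 2.384, -1.364, 0.219, 1.568], np.float64(0.006))
205 ([-0.106, 0.218, 0.339, 2.38, -1.363, 0.206, 1.567], np.float64(0.007))
203 ([-0.055, 0.221, 0.281, 2.377, -1.362, 0.193, 1.566], np.float64(0.008))
201 ([-0.004, 0.224, 0.223, 2.373, -1.359, 0.179, 1.565], np.float64(0.009))
199 ([1.077, 0.389, -1.003, 2.31, 1.17, 0.219, -0.857], np.float64(0.049))
196 ([1.074, 0.4, -1.004, 2.309, 1.21, 0.225, -0.894], np.float64(0.055))
192 ([1.069, 0.413, -1.004, 2.308, 1.259, 0.232, -0.94], np.float64(0.062))
188 ([1.062, 0.426, -1.001, 2.306, 1.304, 0.238, -0.981], np.float64(0.068))
3 0 [ 0.09   0.245  0.154  2.356 -1.364  0.234  1.6  ]
-3 0 [ 1.034  0.387 -0.993  2.32   1.368  0.27  -1.082]
3 1 [-0.262  0.259  0.513  2.359 -1.221  0.26   1.413]
-3 1 [ 1.209  0.484 -1.168  2.33   1.539  0.295 -1.175]
```

The IK branch runs out of joint 5 range here, with the board about 17 mm above the connector and well inside both guides. I'll release it so it slides down the guides, back off, and check.

Run:
```python
from h import *
import pickle
env.grip(.034,30); print(st()); env.dwell(.2)
env.movel(cg(-38,0,300),velocity=.15); print(st())
c=cal("wrist");p,d=camera("wrist"); pickle.dump((c,p,d),open("w4.pkl","wb")); cv2.imwrite("pics/w4.png",p)
v,u=np.mgrid[:480,:640]; o,r=ray(c,np.c_[u.ravel(),v.ravel()],True)
L=incage((o+r*(d.ravel()/(r@c["R"][2]))[:,None])).reshape(480,640,3)
m=(mask(p,*ORANGE)>0)&(d>0)&(abs(L[...,0]+38)<30); P=L[m]; t=P[P[:,2]>np.percentile(P[:,2],95)-4]
print("orange pct",np.percentile(P,[1,50,99],axis=0).round(1).tolist(),"top",np.median(t,0).round(1))
h=cv2.cvtColor(p,cv2.COLOR_BGR2HSV)
for sg in(1,-1):
    s=(d>0)&(abs(L[...,2]-112)<14)&(h[...,1]<60)&(h[...,2]>120)&(abs(L[...,0]+38)<16)&(sg*L[...,1]>35)&(sg*L[...,1]<60); print("panel end",sg,s.sum(),np.median(L[s],0).round(1) if s.any() else "")
red=(mask(p,(0,150,60),(6,255,255))>0)&(d>0)&(abs(L[...,0]+38)<15)
for sg in(1,-1):
    Q=L[red&(sg*L[...,1]>90)&(sg*L[...,1]<165)]; print("lever",sg,len(Q),np.percentile(Q,[1,50,99],axis=0).round(1).tolist() if len(Q) else "")
cv2.imwrite("pics/c4.png",cv2.resize(p[20:380,230:430].transpose(1,0,2),None,fx=2.2,fy=2.5,interpolation=cv2.INTER_CUBIC))
```

```text
(14.59, array([ 0.4741, -0.1254,  0.2012]), array([ 0.3, -0.1, -0.4]), 0.0337)
(16.0, array([ 0.4283, -0.1281,  0.2795]), array([0.1, 0.3, 0.4]), 0.0341)
orange pct [[-49.4, -22.1, 113.3], [-40.2, 4.1, 151.5], [-31.0, 24.1, 153.5]] top [-41.5   1.  152. ]
panel end 1 1380 [-39.6  49.4 112.3]
panel end -1 824 [-39.  -50.  112.3]
lever 1 1515 [[-43.4, 90.7, 96.3], [-37.5, 123.7, 114.2], [-30.4, 145.3, 132.9]]
lever -1 997 [[-44.9, -138.6, 78.6], [-38.2, -121.9, 117.5], [-31.5, -92.3, 137.8]]
```

View pics/c4.png

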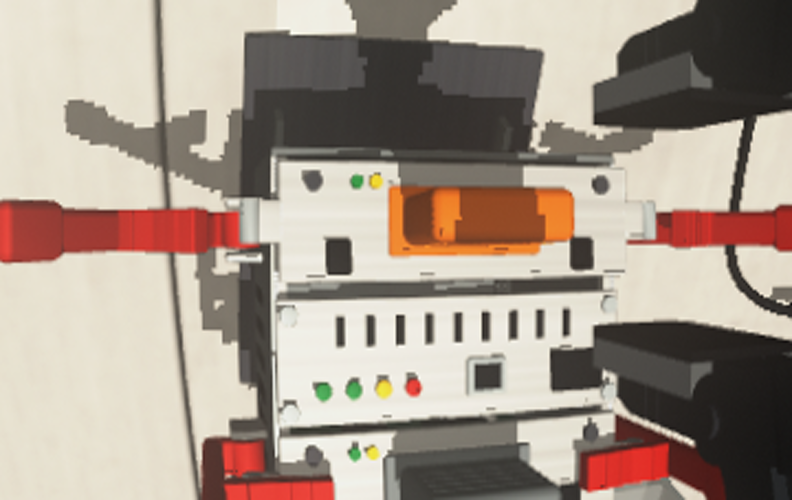

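c4 shows the board seated evenly. The panel top reads z = 112.3 mm at both ends, which is 18 + 94, so the board is resting on the sprung connector. Both levers are still open, at (30,230) and (780,230). Next I'll plan the lever pushes with closed fingers.

```bash
cat >> h.py <<'E'
def face(a): # outer top corner of lever (outward y, z) in cage mm
    return 70+17.5*np.cos(a)+104*np.sin(a), 57.5+104*np.cos(a)-17.5*np.sin(a)
HW=11.
def push(sg,a,extra=0.,below=14): # TCP cage coords for finger inner face at the corner
    y,z=face(a); return (-38,sg*(y+HW-extra),z-below+73)
E
python3 - <<'E'
from h import *
lo=np.array([-2.96,-.34,-1.41,.24,-1.37,.17,-2.96]);hi=np.array([2.96,2.1,1.46,2.44,4.51,1.92,2.96])
print(np.round(env.get_state()["qpos"],2))
for tilt in(0,-12,12):
  for flip in (1,-1):
    Rt=Rn.from_rotvec(np.radians(tilt)*F[:,1]).as_matrix()@toolR(-F[:,2],flip*F[:,0])
    for sg in(1,-1):
      for nm,P in(("high",(-38,sg*175,260)),("open",push(sg,.72,-9)),("mid",push(sg,.35)),("shut",push(sg,0,2))):
        k=kin.inverse_kinematics(cg(*P),quat(Rt)); print(tilt,flip,sg,nm,None if k is None else (np.round(k,2).tolist(),np.minimum(k-lo,hi-k).min().round(2)))
E
```

```text
[-0.46 -0.09  0.67  2.4  -0.27  0.32  0.52]
0 1 1 high ([0.08, 0.04, -0.41, 2.41, 0.68, 0.24, -0.9], np.float64(0.03))
0 1 1 open ([0.74, 0.48, -1.18, 2.36, 1.57, 0.55, -1.63], np.float64(0.08))
0 1 1 mid ([0.37, 0.2, -0.59, 2.4, 1.3, 0.19, -1.38], np.float64(0.02))
0 1 1 shut ([0.84, 0.25, -0.99, 2.37, 1.18, 0.24, -1.13], np.float64(0.07))
0 1 -1 high ([-0.27, 0.43, 1.11, 2.21, -1.28, 0.78, 1.78], np.float64(0.09))
0 1 -1 open ([0.15, 0.43, 0.51, 2.18, -1.36, 0.51, 1.83], np.float64(0.01))
0 1 -1 mid ([-0.01, 0.35, 0.61, 2.24, -1.32, 0.49, 1.76], np.float64(0.05))
0 1 -1 shut ([-0.03, 0.27, 0.54, 2.29, -1.25, 0.41, 1.64], np.float64(0.12))
0 -1 1 high ([0.65, 0.09, -0.98, 2.39, 0.83, 0.28, 2.13], np.float64(0.05))
0 -1 1 open ([0.59, 0.38, -0.98, 2.37, 1.56, 0.42, 1.48], np.float64(0.07))
0 -1 1 mid ([0.37, 0.2, -0.59, 2.4, 1.3, 0.19, 1.77], np.float64(0.02))
0 -1 1 shut ([0.84, 0.25, -0.99, 2.37, 1.18, 0.24, 2.01], np.float64(0.07))
0 -1 -1 high ([-0.24, 0.41, 1.07, 2.2, -1.26, 0.75, -1.38], np.float64(0.11))
0 -1 -1 open ([0.21, 0.42, 0.43, 2.17, -1.32, 0.48, -1.34], np.float64(0.
[... 1467 characters left out ...]
2 1 -1 shut ([-0.43, 0.43, 1.02, 2.21, -0.97, 0.65, 1.34], np.float64(0.23))
12 -1 1 high ([-1.39, 0.04, 1.17, 2.37, 0.05, 0.45, 2.93], np.float64(0.03))
12 -1 1 open ([-0.48, 0.25, 0.25, 2.32, -0.0, 0.28, 2.95], np.float64(0.01))
12 -1 1 mid ([-0.06, 0.19, -0.12, 2.31, 0.18, 0.34, 2.86], np.float64(0.1))
12 -1 1 shut ([0.95, 0.36, -1.16, 2.25, 0.76, 0.53, 2.44], np.float64(0.19))
12 -1 -1 high ([-0.39, 0.59, 1.29, 2.12, -1.09, 0.94, -1.57], np.float64(0.17))
12 -1 -1 open ([-0.36, 0.84, 1.27, 2.1, -1.36, 1.02, -1.43], np.float64(0.01))
12 -1 -1 mid ([-0.46, 0.71, 1.28, 2.16, -1.27, 0.93, -1.52], np.float64(0.1))
12 -1 -1 shut ([-0.56, 0.62, 1.28, 2.21, -1.19, 0.85, -1.61], np.float64(0.18))
```

```bash
cat >> h.py <<'E'
RT=Rn.from_rotvec(np.radians(18)*F[:,1]).as_matrix()@toolR(-F[:,2],F[:,0]); QT=quat(RT)
def tcp(x,y,z): # TCP (world) so that the finger point 14 mm above the tips is at cage x,y,z
    return cg(x,y,z)-RT[:,2]*.059
def at(sg,a,extra=0.):
    y,z=face(a); return tcp(-38,sg*(y+HW-extra),z)
def say(n,hit=None):
    S=env.get_state(); print(n,hit,round(S["time"],2),"contact pt",incage(S["tcp_pos"]+RT[:,2]*.059).round(1),"F",(S["force"]@F).round(1))
def swing(sg,angs,vel=.08,sf=22,extra=0.):
    for a in angs:
        hit=env.movel(at(sg,a,extra),velocity=vel,stop_force=sf); say(f"a={a:.2f}",hit)
        if hit: break
E
python3 - <<'E'
from h import *
env.grip(0.,30)
env.reach(tcp(-38,175,215),QT); say("high")
env.movel(at(1,.72,-10),velocity=.15,stop_force=10); say("down")
swing(1,[.72,.6,.5,.4,.3,.2])
print(np.round(env.get_state()["qpos"],2))
E
```

```text
high None 17.24 contact pt [-38.4 174.  214.9] F [-0.4  0.3  1. ]
down None 18.0 contact pt [-37.9 172.2 124.6] F [ 0.4 -0.5  0.9]
a=0.72 False 18.27 contact pt [-37.6 162.3 124.9] F [-0.1  0.2 -0. ]
a=0.60 False 18.58 contact pt [-37.7 153.9 134. ] F [-0.5  1.   0.2]
a=0.50 False 18.87 contact pt [-37.9 145.6 140.7] F [-1.1 -0.2  0.2]
a=0.40 False 19.15 contact pt [-38.  137.2 146.6] F [ 1.1  0.1 -0.5]
a=0.30 False 19.43 contact pt [-38.  128.3 151.7] F [ 0.5 -0.2  0.7]
a=0.20 False 19.72 contact pt [-38.  120.5 155.9] F [0.8 5.2 2.9]
[-0.22  0.21  0.1   2.22 -0.02  0.51 -0.05]
```

Run:
```python
from h import *
env.movel(at(1,.2,-8),velocity=.1); env.movel(tcp(-38,125,215),velocity=.2)
env.movel(tcp(-38,0,225),velocity=.3); env.reach(tcp(-38,-175,215),QT); say("high R")
env.movel(at(-1,.72,-10),velocity=.15,stop_force=10); say("down")
swing(-1,[.72,.6,.5,.4,.3,.2,.1,.05,0.])
print(np.round(env.get_state()["qpos"],2))
```

```text
high R None 21.71 contact pt [ -38.  -173.4  214. ] F [ 0.2  0.8 -0.3]
down None 22.47 contact pt [ -37.8 -172.6  124.6] F [ 0.4 -0.7  0.5]
a=0.72 False 22.74 contact pt [ -37.5 -162.   124.7] F [ 0.6  0.7 -0.7]
a=0.60 False 23.05 contact pt [ -37.6 -153.9  134. ] F [-0.  -0.7  0.3]
a=0.50 False 23.33 contact pt [ -37.8 -145.8  140.7] F [-0.1 -1.1 -0.1]
a=0.40 False 23.62 contact pt [ -37.8 -137.   146.7] F [-0.2 -0.2  0.8]
a=0.30 False 23.9 contact pt [ -38.  -128.3  151.9] F [ 0.4 -0.7  0. ]
a=0.20 False 24.18 contact pt [ -37.9 -118.5  156. ] F [-0.4 -0.9  0.6]
a=0.10 False 24.47 contact pt [ -38.  -108.   159.1] F [-0.8 -0.1 -0. ]
a=0.05 False 24.72 contact pt [ -38.  -103.3  160.5] F [ 0.  -1.1  1.1]
a=0.00 False 24.97 contact pt [-38.1 -99.2 161.6] F [-0.2 -5.4 -1.8]
[ 0.07  0.31  0.34  2.09 -0.34  0.59  0.7 ]
```

Run:
```python
from h import *
for e in np.arange(1.5,12.1,1.5):
    hit=env.movel(at(-1,0,e),velocity=.03,stop_force=15); say(f"extra {e}",hit)
    if hit: break
env.dwell(.2); say("rest")
```

```text
extra 1.5 False 25.22 contact pt [-38.  -98.9 161.7] F [-1.3 -7.6 -4.2]
extra 3.0 False 25.47 contact pt [-38.1 -98.7 161.8] F [ -0.8 -11.5  -6.2]
extra 4.5 False 25.72 contact pt [-38.1 -98.4 161.9] F [ -2.2 -14.8  -8.6]
extra 6.0 False 25.97 contact pt [-38.1 -98.1 161.9] F [ -3.5 -19.8 -11.6]
extra 7.5 False 26.22 contact pt [-38.1 -97.8 162. ] F [ -3.5 -22.1 -13.8]
extra 9.0 False 26.47 contact pt [-38.1 -97.6 162.1] F [ -3.9 -25.9 -15. ]
extra 10.5 False 26.72 contact pt [-38.1 -97.2 162.2] F [ -4.8 -30.1 -19.4]
extra 12.0 False 26.97 contact pt [-38.2 -97.  162.3] F [ -4.3 -33.3 -20.9]
rest None 27.17 contact pt [-38.1 -97.  162.3] F [ -5.  -33.6 -20.1]
```

Run:
```python
from h import *
import pickle
env.movel(at(-1,0,-12),velocity=.1); env.movel(tcp(-38,-125,215),velocity=.2); say("up")
env.reach(cg(-38,0,330),QC); say("view")
c=cal("wrist");p,d=camera("wrist"); pickle.dump((c,p,d),open("w5.pkl","wb"))
v,u=np.mgrid[:480,:640]; o,r=ray(c,np.c_[u.ravel(),v.ravel()],True)
L=incage((o+r*(d.ravel()/(r@c["R"][2]))[:,None])).reshape(480,640,3); h=cv2.cvtColor(p,cv2.COLOR_BGR2HSV)
for sg in(1,-1):
    s=(d>0)&(abs(L[...,2]-108)<10)&(h[...,1]<60)&(h[...,2]>120)&(abs(L[...,0]+38)<16)&(sg*L[...,1]>35)&(sg*L[...,1]<60); print("panel end",sg,s.sum(),np.median(L[s],0).round(1))
red=(mask(p,(0,150,60),(6,255,255))>0)&(d>0)&(abs(L[...,0]+38)<15)
for sg in(1,-1):
    Q=L[red&(sg*L[...,1]>50)&(sg*L[...,1]<165)]; t=Q[Q[:,2]>Q[:,2].max()-8]; print("lever",sg,len(Q),np.percentile(Q,[1,50,99],axis=0).round(1).tolist(),"top",np.median(t,0).round(1))
cv2.imwrite("pics/c5.png",cv2.resize(p[20:380,230:430].transpose(1,0,2),None,fx=2.2,fy=2.5,interpolation=cv2.INTER_CUBIC))
```

```text
up None 27.98 contact pt [ -37.4 -124.   215.3] F [ 0.1  0.5 -0. ]
view None 28.59 contact pt [-56.4   1.  273.7] F [1.3 0.2 0. ]
panel end 1 1006 [-39.7  47.9 107.3]
panel end -1 490 [-40.5 -44.1 106.7]
lever 1 959 [[-44.1, 58.3, 109.4], [-37.5, 81.0, 117.8], [-31.3, 109.5, 156.5]] top [-37.7 105.9 155.2]
lever -1 148 [[-44.0, -62.9, 105.5], [-38.8, -55.3, 115.8], [-32.8, -50.2, 117.3]] top [-37.9 -55.2 115.9]
```

View pics/c5.png

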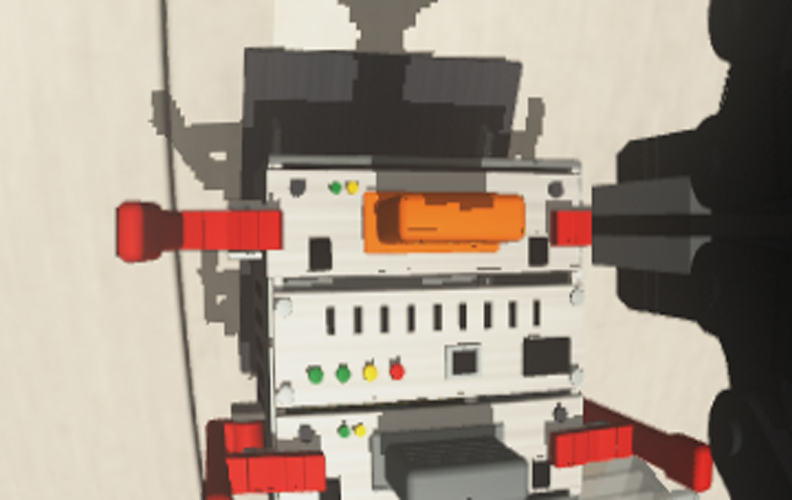

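c5 shows the right lever's nose over the panel (570,228), with its tip hidden by the fingers, and the panel almost home (106.7 right, 107.3 left). The left lever stands at about 0.2 rad (135,232). I'll shut the left lever and check both from the side.

Run:
```python
from h import *
import pickle
env.reach(tcp(-38,130,215),QT); say("high L")
env.movel(at(1,.2,-12),velocity=.15,stop_force=10); say("down")
swing(1,[.2,.1,.05,0.])
for e in np.arange(2,10.1,2):
    hit=env.movel(at(1,0,e),velocity=.03,stop_force=15); say(f"extra {e}",hit)
    if hit or abs(env.get_state()["force"]@F[:,1])>25: break
env.movel(at(1,0,-12),velocity=.1); env.movel(tcp(-38,130,215),velocity=.2)
# look from the left and from the right, at cage 30deg-tilted tool positions
def look(n,P,q):
    env.reach(P,q); env.dwell(.2); c=cal("wrist");p,d=camera("wrist"); pickle.dump((c,p,d),open(n+".pkl","wb"))
    v,u=np.mgrid[:480,:640]; o,r=ray(c,np.c_[u.ravel(),v.ravel()],True)
    L=incage((o+r*(d.ravel()/(r@c["R"][2]))[:,None])).reshape(480,640,3); h=cv2.cvtColor(p,cv2.COLOR_BGR2HSV)
    for sg in(1,-1):
        s=(d>0)&(abs(L[...,2]-108)<8)&(h[...,1]<60)&(h[...,2]>120)&(abs(L[...,0]+38)<16)&(sg*L[...,1]>35)&(sg*L[...,1]<60); print(" panel end",sg,s.sum(),np.median(L[s],0).round(1) if s.any() else "")
        for X in (-38,38):
            red=(mask(p,(0,150,60),(6,255,255))>0)&(d>0)&(abs(L[...,0]-X)<15)
            Q=L[red&(sg*L[...,1]>60)&(sg*L[...,1]<165)&(L[...,2]>140)]
            if len(Q)>20: print(" lever",X,sg,len(Q),"y,z pct",np.percentile(Q[:,1:],[2,50,98],axis=0).round(1).tolist())
    cv2.imwrite(f"pics/{n}.png",p); say(n)
look("w6",cg(-38,-60,330),QC); look("w7",cg(-38,-150,330),QC)
```

```text
high L None 29.35 contact pt [-38.2 128.8 214.3] F [-0.9 -0.9  0.2]
down None 29.89 contact pt [-38.3 130.  156.3] F [ 0.3 -0.3  0.4]
a=0.20 False 30.19 contact pt [-37.5 118.3 156.7] F [ 0.6  0.1 -0.1]
a=0.10 False 30.48 contact pt [-37.9 108.5 159.5] F [-0.1 -0.1 -0.1]
a=0.05 False 30.73 contact pt [-38.  103.5 160.5] F [-0.1 -0.2 -0. ]
a=0.00 False 30.98 contact pt [-38.1  98.1 161.5] F [ 0.4 -0.4  0.2]
extra 2.0 False 31.23 contact pt [-38.   97.2 161.5] F [-0.4  4.1  2.5]
extra 4.0 False 31.48 contact pt [-38.   96.9 161.6] F [-1.  10.7  4.4]
extra 6.0 False 31.73 contact pt [-38.   96.5 161.6] F [-1.4 15.   6.1]
extra 8.0 False 31.98 contact pt [-38.   96.2 161.6] F [-0.  20.4  8.2]
extra 10.0 False 32.23 contact pt [-38.   95.9 161.6] F [-0.5 25.8  9.2]
 panel end 1 732 [-41.   45.2 106.8]
 lever -38 1 289 y,z pct [[78.4, 158.9], [82.0, 161.4], [86.4, 162.9]]
 lever 38 1 244 y,z pct [[78.0, 158.7], [81.6, 161.2], [85.9, 162.9]]
 panel end -1 637 [-39.4 -43.9 106.6]
 lever -38 -1 221 y,z pct [[-86.6, 159.2], [-82.4, 161.3], [-79.3, 163.0]]
 lever 38 -1 190 y,z pct [[-86.8, 159.3], [-82.5, 161.3], [-79.6, 163.0]]
w6 None 34.26 contact pt [-56.  -59.3 273.5] F [ 0.4 -0.  -0.1]
 panel end 1 0 
 panel end -1 701 [-39.5 -44.2 106.7]
 lever -38 -1 283 y,z pct [[-87.7, 158.8], [-83.5, 161.5], [-79.8, 162.8]]
 lever 38 -1 246 y,z pct [[-87.7, 159.2], [-83.6, 161.5], [-79.9, 162.9]]
w7 None 34.96 contact pt [ -56.1 -148.7  273.7] F [-0.4  0.2 -0.3]
```

Run:
```python
from h import *
p,d=camera("scene"); cv2.imwrite("pics/s8.png",cv2.resize(p[170:340,200:520],None,fx=2.5,fy=2.5,interpolation=cv2.INTER_CUBIC))
```

```text
(no output)
```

View pics/s8.png

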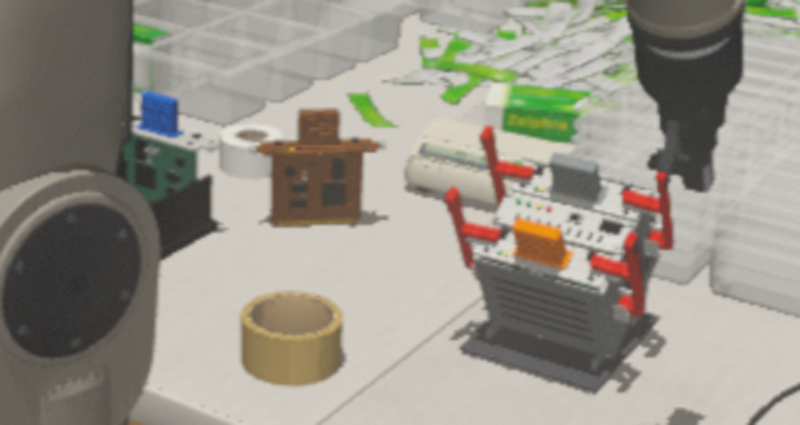

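The view shows the orange board home at (540,245) with both of its levers upright, at (460,225) and (635,275), parallel to the locked pair. The blue spare is still in the stand at (160,115), the tape roll at (290,335) hasn't moved, and the arm is clear.

```bash
python3 -c "
from cell import job
print(job.job_done())"
```

```text
the job is handed in; nothing more can be done
None
```

The sensor board is home in the open bay and both levers measure fully upright, level with the already-locked pair. The spare and tape roll are untouched, the arm is clear, and I handed the job in at about 35 s of the 64 s. The board slid the last 17 mm or so down the guides on its own after I let go, because the arm had run out of joint range.

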